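# Press a weight disc into the spring-loaded holder

### The job

Load the loose blue weight disc into the spring-loaded disc holder on the dresser top: set it flat in the holder's mouth, on top of the blue disc already stored there, and press it straight down with the gripper until both yellow catches snap back over it and keep the pile down. Let go and leave the loose orange disc where it lies.

Things in the scene. Friction and masses are not known exactly. Their poses are not given: they have to be found in the camera images.
- blue_disc_center (a point): centre (half-way up) of the loose blue weight disc to load: plain cylinder, 60 mm across, 24 mm thick, 0.28-0.45 kg, lying flat, z up; flat top with a dark centre. A like disc is stored in the holder, its top at the catch level. Set in the mouth, this disc rests on the catches' slopes, underside 0-10 mm above catch level. Once caught, its centre is 12 mm below catch level.
- orange_disc_center (a point): centre (half-way up) of a loose orange disc of the same size and build, 60 mm by 24 mm, lying flat on the table; not wanted, to be left in place.
- holder_catch (a point): on the upright axis of the fixed disc holder, 95 mm up, level with the flat underside of its two yellow catches; z up. Catches at +x and -x, noses 25 mm from the axis, faces sloping up and out. Four 6 mm steel guide rods at x +-27, y +-24 mm give a disc 2.8 mm play; their tips flare out 10 mm and end 45 mm above this point. Open at +y and -y: fingers gripping across y pass between the rods.
- platform (a joint): how far the white spring platform under the pile has sunk, m: 0 with one disc, 0.024 with a second caught, at most 0.038. Pressing a disc in takes some 3-12 N: it spreads the spring catches, then sinks the pile (220 N/m) till its top is below catch level and they snap in over it; press about 5 mm past that level. Let go, the pile rises against the catches.
Mind the look-alikes: they are no part of the job. Leave any red or turquoise look-alike of the part that bears blue_disc_center alone.

How it is judged:
On the way:
1. the gripper presses the blue disc down below the catches (z of blue_disc_center in the frame of holder_catch below -0.0105 m and horizontal distance between blue_disc_center and holder_catch below 0.01 m and contact force between any of the fingers, the arm and blue_disc above 1 N), for 0.05 s.
At the end, for the whole second after the job is handed in: The blue disc is caught in the holder on top of the stored disc: its centre is 10.5 to 22 mm below the catch level (12 mm when caught), within 10 mm of the holder's axis, level to 10 degrees and at rest, with the platform sunk by 21 to 34 mm; the orange disc is within 30 mm of where it was (z of blue_disc_center in the frame of holder_catch between -0.022 and -0.0105 m and horizontal distance between blue_disc_center and holder_catch below 0.01 m and angle between blue_disc_center's own z axis and vertical below 0.17 rad and value of joint platform between 0.021 and 0.034 m and linear speed of blue_disc below 0.02 m/s and distance of orange_disc_center from where it was at the start of the episode below 0.03 m); the robot touches nothing.
It fails at once if the orange disc is moved by more than 30 mm (distance of orange_disc_center from where it was at the start of the episode above 0.03 m).
It also fails if it takes over 45 s, if anything falls off the work surface, if the arm or the gripper's body presses on something with over 40 N, if the wrist force passes 120 N, or if a joint passes its speed limit or range.

### The arm

A 7-joint arm with a two-finger parallel gripper is mounted at the origin on the work surface. World frame = base frame: x ahead of the robot, y to its left, z up, the work surface at z = 0. Lengths are in m, angles in rad, forces in N, time in s.
With the tool pointing down it reaches from about 0.425 to 0.925 m from the base axis. Payload 6.8 kg.
Tool frame: the origin (TCP) lies midway between the tips of the shut fingers; the grasp point (between the pads) lies 19 mm behind it; z points along the fingers, y is the line along which they close (so a half turn about z gives the same grasp; the last joint's range is limited). The gripper opens to 85 mm and grips with 20 to 120 N. Pads are 22 mm wide; open, the fingers measure 114 mm over their backs; the gripper's body (76 mm by 85 mm) begins 54 mm behind the grasp point. The pads swing forward as they close: fully open they stand 13 mm farther back than shut.
Start: joints at [-1.301, 0.477, 0.022, 1.555, -0.011, 1.109, -0.083], TCP at [0.249, 0.627, 0.231] pointing down, gripper open.
Joint ranges: [-2.96, 2.96], [-0.34, 2.1], [-1.41, 1.46], [0.24, 2.44], [-1.37, 4.51], [0.17, 1.92], [-2.96, 2.96]. Speed limits (rad/s): [2.39, 2.39, 3.14, 3.14, 3.14, 3.14, 3.14].

### API

Orientations are given as a rotation vector (axis times angle).
In Python, from bench import r gives the robot as it stands. The module is installed in compiled form; this text tells all that it offers.
- The arm moves only by the tool apply_moves, never from a script. Its argument "rows" is a list of rows, each a list of 6 numbers: the shift along the tool's x, y, z scaled (see below), then the turn, a rotation vector about the tool's x, y, z scaled (see below). A call has 1 to 5 rows; each row is the pose to reach, as a shift and turn from the pose commanded when the call began, along the tool's axes at that moment; what a row does not reach only later rows make up. The controller multiplies each number of a shift by 0.25 m and each number of a turn by 90 degrees. A row lasts 1/8 s, in which the tool goes at most 62.5 mm and 10.7 degrees, less where a joint would pass 70% of its speed; a pose out of reach is approached as far as the arm can. A call with a number of a shift or a turn outside -1 to 1 is refused whole. A call with a gripper value outside its range is refused whole. "claw" is the opening, from 0 (shut) to 1 (fully open), set as the call begins (left out, the last holds). The fingers move at their own pace and stop on an object; "newtons" is the grip in N (left out, the last holds). Time passes only in rows, so rows that repeat a pose let the fingers close. It gives the time, the measured TCP pose, the force, the opening and the grip force at its end, in the units of the state.
- r.get_obs(): the state, without advancing time (a new reading comes with each control period).
- r.grab_frame(name): name is "side" or "top"; returns a dict with "pixels" (480x640x3 uint8, red, green, blue), "intrinsics" (3x3 intrinsics, pixels), "eye" and "attitude" of the camera in the world. Camera axes: x right, y up, looking along -z (the intrinsics and any distortion apply to the point x, -y, -z); pixel columns grow to the right and rows downward; lengths in m; the calibration is good to about 2 mm. A picture is of the moment at which its call begins. There is no depth.
- r.hand_in(): hands the job in; it is judged then, once.
Trained networks look in a picture, given as the dict that the camera call returned (one of the last four; its "shot" number tells which), for a name from the list of things; names that differ only in an ending like _2 or _b are one class to them, and where a whole thing is asked for, a point or a joint stands for the part that bears it (a point fixed in the world has none). Each returns a list of dicts, best first, with "conf" (0 to 1); they miss things now and then, are a little off and sometimes report something else, mostly with a low value. They report only what shows in the picture. A call takes as long as a camera call. They do not tell look-alikes from the thing itself.
- r.search_frame(picture, thing): "rect" ([left, top, width, height] in pixels, round what is visible of it).
- r.outline_of(picture, thing): "pixels" (480x640 bool, what is visible of it) and "rect" ([left, top, width, height] in pixels, round what is visible of it).
- r.landmark_of(picture, thing): "point" ([column, row] in pixels: a listed point, or the origin of a listed thing).
The state is a dict: "clock": time; "joints": joint angles; "qvel": joint speeds; "tau": joint torques, N m; "tcp_pos": TCP position; "orientation": TCP orientation; "contact_force": force on the tool from outside, world axes, zero at the start; "moment": the same for the moment, N m; "grip_width": finger opening in m; "gripper_force": force on a finger pad.
Only numpy, scipy, OpenCV 4.12 (cv2) and the standard library are available. Lean on these libraries where they do the work, as an engineer would, in place of code of your own. Each camera call takes 0.05 s, during which the arm holds its last target. There are 200 camera calls.

## Working session

There is one attempt and no reset: what is moved stays moved. The work goes in short steps, Python scripts to look and compute and a tool call to move; the robot and the scene stay as the last step left them, time stands still between calls to the robot, and variables do not carry over. Pictures are saved under pics/ and viewed, at most 10 in all, crops included, and the job is handed in when it is done.

Besides the shell and the picture viewer there is one more tool, called after "Emit:" in YAML: its name, and indented under it one key for each argument. apply_moves: Moves the arm, as the interface text tells. Its arguments: {"type":"object","properties":{"rows":{"type":"array","items":{"type":"array","items":{"type":"number"}}},"claw":{"type":"number"},"newtons":{"type":"number"}},"required":["rows"]}

```bash
mkdir -p pics; cat > h.py <<'E'
import numpy as np, cv2
from bench import r
from scipy.spatial.transform import Rotation as R
def rot(a):
    a=np.array(a,float)
    return a if a.shape==(3,3) else (R.from_quat(a).as_matrix() if a.size==4 else R.from_rotvec(a).as_matrix())
def ray(p,px):
    K=np.array(p["intrinsics"]);v=np.linalg.inv(K)@[px[0],px[1],1]
    return np.array(p["eye"]),rot(p["attitude"])@[v[0],-v[1],-v[2]]
def atz(p,px,z):
    e,d=ray(p,px);return e+d*(z-e[2])/d[2]
def tri(a,pa,b,pb):
    e1,d1=ray(a,pa);e2,d2=ray(b,pb);d1/=np.linalg.norm(d1);d2/=np.linalg.norm(d2)
    t=np.linalg.lstsq(np.c_[d1,-d2],e2-e1,rcond=None)[0]
    x,y=e1+t[0]*d1,e2+t[1]*d2
    return (x+y)/2,np.linalg.norm(x-y)
def proj(p,X):
    c=rot(p["attitude"]).T@(np.array(X)-p["eye"]);u=np.array(p["intrinsics"])@[c[0],-c[1],-c[2]];return u[:2]/u[2]
def save(p,n): cv2.imwrite(f"pics/{n}.png",p["pixels"][...,::-1])
E
python3 - <<'E'
from h import *
P={n:r.grab_frame(n) for n in("top","side")}
print({k:v for k,v in P["top"].items() if k!="pixels"})
for n in P:
    save(P[n],n+"0")
    for t in("blue_disc_center","orange_disc_center","holder_catch"):
        l=r.landmark_of(P[n],t)
        for q in l[:4]: print(n,t,q["conf"],np.round(q["point"],1),atz(P[n],q["point"],.095 if t[0]=="h" else .012).round(4))
print(r.get_obs())
E
```

```text
{'intrinsics': array([[480.31251299,   0.        , 322.7639806 ],
       [  0.        , 480.31251299, 241.22026751],
       [  0.        ,   0.        ,   1.        ]]), 'eye': array([ 0.35359267, -0.01243841,  0.93435718]), 'attitude': array([ 0.15553109, -0.15399242, -1.56435998]), 'shot': 1}
top blue_disc_center 0.97 [338.7 284. ] [ 0.4539 -0.0422  0.012 ]
top blue_disc_center 0.95 [344.4 235.1] [ 0.5501 -0.0539  0.012 ]
top blue_disc_center 0.57 [383.2 299.5] [ 0.4243 -0.1271  0.012 ]
top orange_disc_center 0.7 [432.6 221.9] [ 0.5769 -0.2282  0.012 ]
side blue_disc_center 0.89 [414.  262.8] [ 0.4277 -0.1271  0.012 ]
side blue_disc_center 0.82 [360.8 282.8] [ 0.4558 -0.0385  0.012 ]
side blue_disc_center 0.71 [319.6 244.1] [ 0.5554 -0.0499  0.012 ]
side orange_disc_center 0.95 [385.5 193.6] [ 0.5663 -0.218   0.012 ]
side holder_catch 0.86 [208.8 244.4] [0.599  0.1182 0.095 ]
{'clock': 0.4, 'joints': array([-1.30110043,  0.47713952,  0.02238155,  1.55556631, -0.01150731,
        1.10925973, -0.08309141]), 'qvel': array([-0.00039789, -0.00176038,  0.00098722, -0.00016316,  0.00177472,
        0.00175003,  0.00095608]), 'tau': array([-1.63855751e-03, -5.95629036e+01,  1.60388455e+00, -2.81118214e+01,
        1.23559416e-02,  3.91927839e-03, -1.27742265e-06]), 'tcp_pos': array([0.24895289, 0.6273403 , 0.23114357]), 'orientation': array([-5.89909800e-01, -3.08565998e+00,  3.77805195e-04]), 'contact_force': array([ 0.10743712,  0.07769778, -0.26797217]), 'moment': array([-0.00376801,  0.01197054, -0.00947902]), 'gripper_force': 0.0, 'grip_width': 0.08529953439729121}
```

View pics/top0.png

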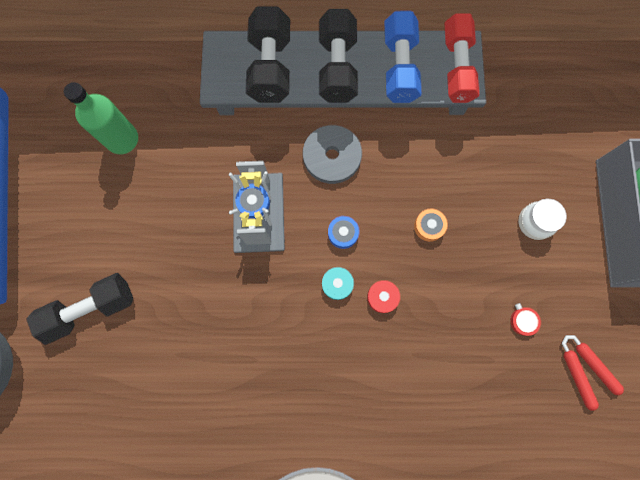

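View pics/side0.png

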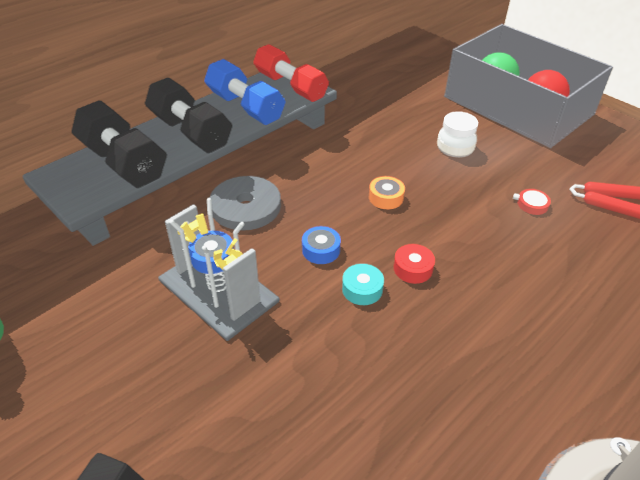

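Top view: the target blue disc is at about (344,232), with turquoise (338,284), red (384,297), orange (431,225). The holder is at (252,200), catches above and below it in the image (along world x). The side view agrees. Next I refine the blue disc, catches and rods by colour.

```bash
cat >> h.py <<'E'
def mask(p,box,lo,hi):
    h=cv2.cvtColor(p["pixels"],cv2.COLOR_RGB2HSV);m=cv2.inRange(h,np.array(lo),np.array(hi))
    z=np.zeros_like(m);x0,y0,x1,y1=box;z[y0:y1,x0:x1]=m[y0:y1,x0:x1];return z
def cent(m):
    c=cv2.findNonZero(m);hl=cv2.convexHull(c);M=cv2.moments(hl);return np.array([M["m10"],M["m01"]])/M["m00"]
def cyl(p,c,rad=.03,hh=.012):
    a=np.linspace(0,2*np.pi,60)
    q=np.array([proj(p,[c[0]+rad*np.cos(t),c[1]+rad*np.sin(t),c[2]+s]) for t in a for s in(-hh,hh)],np.float32)
    M=cv2.moments(cv2.convexHull(q));return np.array([M["m10"],M["m01"]])/M["m00"]
def fitcyl(p,m,z):
    from scipy.optimize import least_squares
    t=cent(m);x0=atz(p,t,z)[:2];return least_squares(lambda v:cyl(p,[v[0],v[1],z])-t,x0).x
E
python3 - <<'E'
from h import *
P={n:r.grab_frame(n) for n in("top","side")}
B=([100,90,70],[125,255,255]);Y=([20,90,100],[35,255,255])
box={"top":(322,205,365,255),"side":(295,220,345,268)}
for n in P: print(n,"disc",fitcyl(P[n],mask(P[n],box[n],*B),.012))
hb={"top":(225,165,280,235),"side":(165,205,255,275)}
pts={}
for n in P:
    m=mask(P[n],hb[n],*Y);k,l,s,c=cv2.connectedComponentsWithStats(m)
    o=[i for i in range(1,k) if s[i,4]>25];print(n,[(s[i].tolist(),c[i].round(1).tolist()) for i in o])
    mb=mask(P[n],hb[n],*B);print("stored",n,cv2.boundingRect(mb),cent(mb),atz(P[n],cent(mb),.095))
    x0,y0,x1,y1=hb[n] if n=="top" else(150,190,285,345)
    if n=="top": x0,y0,x1,y1=220,150,300,270
    a=P[n]["pixels"][y0:y1,x0:x1,::-1];cv2.imwrite(f"pics/c{n}.png",cv2.resize(a,None,fx=550/(y1-y0),fy=550/(y1-y0),interpolation=cv2.INTER_CUBIC))
im=[cv2.imread(f"pics/c{n}.png") for n in("top","side")];im=np.hstack([i[:550] for i in im]);print(im.shape);cv2.imwrite("pics/c.png",im[:, :800])
E
```

```text
top disc [ 0.55624487 -0.05099707]
side disc [ 0.55343978 -0.05076729]
top [([240, 172, 21, 15, 233], [250.5, 177.8]), ([240, 212, 23, 15, 232], [250.8, 219.4])]
stored top (235, 183, 35, 35) [252.11595023 200.42043741] [0.59656193 0.11663117 0.095     ]
side [([181, 213, 27, 29, 367], [194.8, 227.6]), ([226, 239, 17, 19, 131], [233.1, 250.1]), ([214, 250, 13, 19, 147], [219.1, 259.0])]
stored side (188, 231, 44, 43) [209.36521233 251.19208842] [0.5879938 0.1252875 0.095    ]
(550, 846, 3)
```

View pics/c.png

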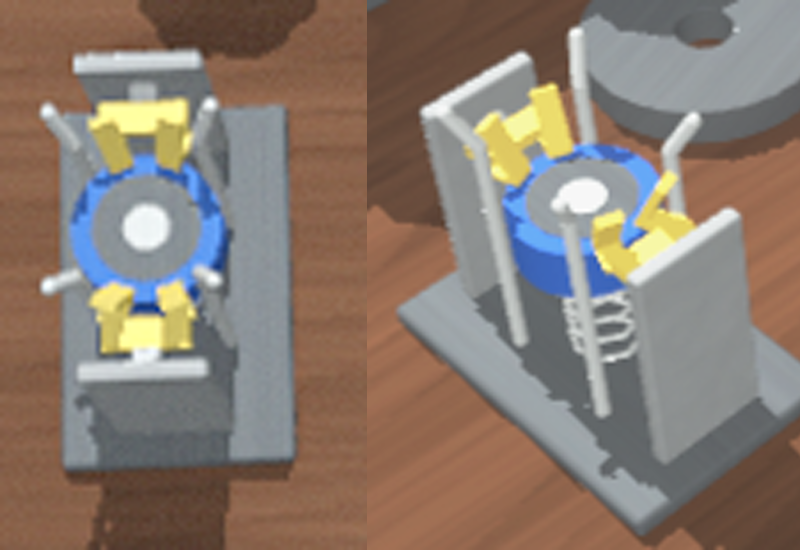

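The crop shows the holder: catches top and bottom, four flared rods, and the white hub of the stored disc at (252,200) in top and (211,245) in side. The holder is nearly aligned with world axes.

```bash
python3 - <<'E'
from h import *
P={n:r.grab_frame(n) for n in("top","side")}
T=lambda q:np.array([220,150])+np.array(q)/4.583
S=lambda q:np.array([150,190])+(np.array(q)-[367,0])/3.548
print("hub",atz(P["top"],T((146,228)),.095),atz(P["side"],S((582,195)),.095),tri(P["top"],T((146,228)),P["side"],S((582,195))))
tt=[(47,108),(210,103),(46,287),(205,272)]; ss=[(575,33),(693,120),(434,112),(563,205)]
# top order: +x+y, +x-y, -x+y, -x-y
for n,F,q in(("top",T,tt),("side",S,ss)):
    X=np.array([atz(P[n],F(a),.140) for a in q]);print(n,X.round(4).tolist(),X.mean(0).round(4))
a,b=atz(P["top"],T((138,57)),.115),atz(P["top"],T((143,368)),.115);print(a,b,"mid",(a+b)/2,"yaw",np.degrees(np.arctan2(*(a-b)[1::-1])))
print("base edge",[atz(P["top"],T(q),.0) .round(4) for q in((66,468),(294,460),(287,106))])
o=r.get_obs();M=rot(o["orientation"]);print(M.round(3),o["tcp_pos"],M.T@([.555,-.051,.15]-o["tcp_pos"])/.25)
E
```

```text
hub [0.5978246  0.11713874 0.095     ] [0.59645127 0.11707178 0.095     ] (array([0.59765766, 0.11691496, 0.09419715]), np.float64(0.0010103547180906518))
top [[0.6319, 0.1491, 0.14], [0.6339, 0.0874, 0.14], [0.5619, 0.1468, 0.14], [0.5677, 0.0877, 0.14]] [0.5988 0.1177 0.14  ]
side [[0.6291, 0.0898, 0.14], [0.5602, 0.0873, 0.14], [0.6281, 0.1535, 0.14], [0.557, 0.1475, 0.14]] [0.5936 0.1195 0.14  ]
[0.6616423  0.11927359 0.115     ] [0.53660599 0.11353911 0.115     ] mid [0.59912415 0.11640635 0.115     ] yaw 2.6258853096364265
base edge [array([0.5181, 0.1631, 0.    ]), array([0.5217, 0.0649, 0.    ]), array([0.6819, 0.0707, 0.    ])]
[[-0.929  0.369 -0.   ]
 [ 0.369  0.929  0.   ]
 [ 0.     0.    -1.   ]] [0.24898352 0.62742076 0.23132648] [-2.13883931 -2.07072396  0.32512408]
```

Emit:
apply_moves:
  rows:
    - [-0.71,-0.69,0,0,0,-0.264]
    - [-0.71,-0.69,0,0,0,-0.264]
    - [-0.71,-0.69,0,0,0,-0.264]
    - [-0.71,-0.69,0,0,0,-0.264]
    - [-0.71,-0.69,0,0,0,-0.264]
  claw: 1

```text
clock: 1.23
tcp_pos: [0.3534, 0.3966, 0.2316]
orientation: [-0.045, 3.14, -0.003]
contact_force: [0.2, 0.4, -0.4]
grip_width: 0.0853
gripper_force: 0.0
```

```bash
cat >> h.py <<'E'
def to(x,y,z,yaw=2.1):
    o=r.get_obs();M=rot(o["orientation"]);a=np.radians(yaw)
    W=np.array([[-np.cos(a),-np.sin(a),0],[-np.sin(a),np.cos(a),0],[0,0,-1]]).T
    W=np.c_[[-np.cos(a),-np.sin(a),0],[-np.sin(a),np.cos(a),0],[0,0,-1.]]
    print("tcp",o["tcp_pos"].round(4),"t",o["clock"],"F",o["contact_force"].round(1),"w",round(o["grip_width"],4),"move",(M.T@(np.array([x,y,z])-o["tcp_pos"])/.25).round(3),(R.from_matrix(M.T@W).as_rotvec()/(np.pi/2)).round(3))
E
python3 -c "
from h import *
to(.555,-.051,.2)"
```

```text
tcp [0.3534 0.3966 0.2316] t 1.225 F [ 0.2  0.4 -0.4] w 0.0853 move [-0.755 -1.812  0.13 ] [-0.001  0.001 -0.005]
```

Emit:
apply_moves:
  rows:
    - [-0.38,-0.92,0,0,0,-0.005]
    - [-0.38,-0.92,0,0,0,-0.005]
    - [-0.38,-0.92,0,0,0,-0.005]
    - [-0.38,-0.92,0,0,0,-0.005]
    - [-0.38,-0.92,0,0,0,-0.005]

```text
clock: 1.85
tcp_pos: [0.4557, 0.1713, 0.2316]
orientation: [-0.058, 3.14, -0.001]
contact_force: [-0.8, 1.3, 0.0]
grip_width: 0.0854
gripper_force: 0.0
```

Emit:
apply_moves:
  rows:
    - [-0.375,-0.89,0.25,0,0,0]
    - [-0.375,-0.89,0.35,0,0,0]
    - [-0.375,-0.89,0.45,0,0,0]
    - [-0.375,-0.89,0.45,0,0,0]
    - [-0.375,-0.89,0.45,0,0,0]

```text
clock: 2.48
tcp_pos: [0.5575, -0.0446, 0.1168]
orientation: [0.066, -3.138, 0.002]
contact_force: [0.0, 0.5, 0.5]
grip_width: 0.0852
gripper_force: 0.0
```

```bash
python3 -c "
from h import *
to(.555,-.051,.01)
p=r.grab_frame('side');save(p,'side1');q=r.grab_frame('top');save(q,'top1')
for n,b in((p,(295,220,345,268)),(q,(322,205,365,255))):
  print(fitcyl(n,mask(n,b,[100,90,70],[125,255,255]),.012))
a=np.hstack([q['pixels'][150:350,240:440],p['pixels'][150:350,220:420]])[...,::-1];cv2.imwrite('pics/a.png',cv2.resize(a,(800,400)))"
```

```text
tcp [ 0.5575 -0.0446  0.1168] t 2.475 F [0.  0.5 0.5] w 0.0852 move [ 0.01  -0.025  0.427] [-0.001 -0.002  0.003]
[ 0.55339063 -0.05070455]Traceback (most recent call last):
  File "<string>", line 6, in <module>
    print(fitcyl(n,mask(n,b,[100,90,70],[125,255,255]),.012))
          ~~~~~~^^^^^^^^^^^^^^^^^^^^^^^^^^^^^^^^^^^^^^^^^^^^
  File "h.py", line 31, in fitcyl
    t=cent(m);x0=atz(p,t,z)[:2];return least_squares(lambda v:cyl(p,[v[0],v[1],z])-t,x0).x
  File "h.py", line 24, in cent
    c=cv2.findNonZero(m);hl=cv2.convexHull(c);M=cv2.moments(hl);return np.array([M["m10"],M["m01"]])/M["m00"]
                            ~~~~~~~~~~~~~~^^^
cv2.error: OpenCV(4.12.0) /io/opencv/modules/imgproc/src/convhull.cpp:143: error: (-215:Assertion failed) total >= 0 && (depth == CV_32F || depth == CV_32S) in function 'convexHull'
```

Emit:
apply_moves:
  rows:
    - [0.01,-0.025,0.2,0,0,0]
    - [0.01,-0.025,0.35,0,0,0]
    - [0.01,-0.025,0.44,0,0,0]
    - [0.01,-0.025,0.46,0,0,0]
    - [0.01,-0.025,0.46,0,0,0]

```text
clock: 3.2
tcp_pos: [0.5559, -0.0474, 0.0047]
orientation: [-0.073, 3.14, 0.001]
contact_force: [0.2, -0.7, 0.2]
grip_width: 0.0852
gripper_force: 0.0
```

Emit:
apply_moves:
  rows:
    - [0,0,0,0,0,0]
    - [0,0,0,0,0,0]
    - [0,0,0,0,0,0]
    - [0,0,0,0,0,0]
    - [0,0,0,0,0,0]
  claw: 0
  newtons: 50

```text
clock: 3.82
tcp_pos: [0.5563, -0.0494, 0.0056]
orientation: [-0.07, 3.138, 0.0]
contact_force: [-2.3, 0.8, 9.8]
grip_width: 0.0576
gripper_force: 51.8
```

```bash
python3 -c "
from h import *
to(.597,.117,.2)
p=r.grab_frame('side');save(p,'side2')
a=p['pixels'][130:330,180:440][...,::-1];cv2.imwrite('pics/a.png',cv2.resize(a,(780,600)))"
```

```text
tcp [ 0.5563 -0.0494  0.0056] t 3.825 F [-2.3  0.8  9.8] w 0.0576 move [-0.194  0.658 -0.777] [0.    0.002 0.005]
```

View pics/a.png

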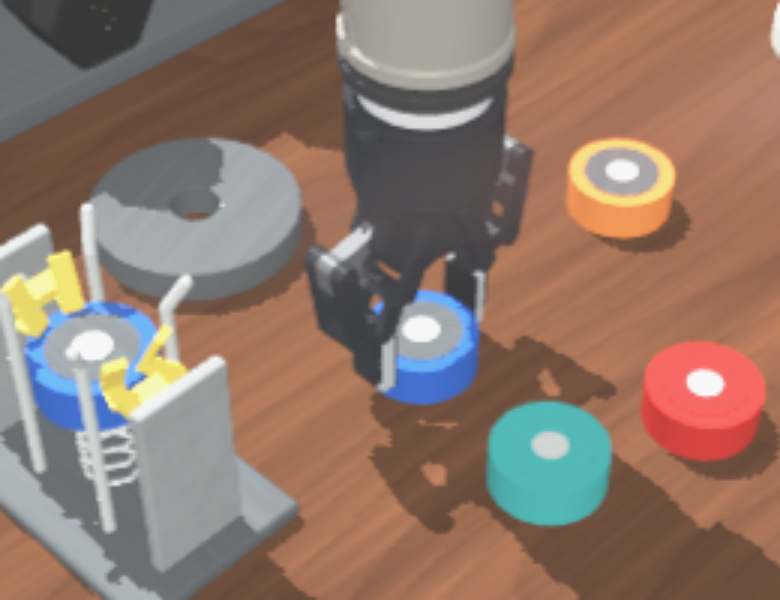

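The blue disc is held between the pads (about (425,345) in the crop), and the neighbouring discs are undisturbed. Lifting and moving over the holder.

Emit:
apply_moves:
  rows:
    - [0,0,-0.25,0,0,0]
    - [0,0.0,-0.5,0,0,0]
    - [0,0.1,-0.75,0,0,0]
    - [-0.1,0.3,-0.78,0,0,0.003]
    - [-0.15,0.5,-0.78,0,0,0.003]

```text
clock: 4.5
tcp_pos: [0.5886, 0.0789, 0.2014]
orientation: [-0.061, 3.136, 0.002]
contact_force: [0.9, 0.2, -3.0]
grip_width: 0.0581
gripper_force: 57.2
```

```bash
python3 -c "
from h import *
to(.597,.117,.2)"
```

```text
tcp [0.5886 0.0789 0.2014] t 4.5 F [ 0.9  0.2 -3. ] w 0.0581 move [-0.039  0.151  0.006] [0.001 0.003 0.001]
```

Emit:
apply_moves:
  rows:
    - [-0.035,0.15,0,0,0,0]
    - [-0.035,0.15,0,0,0,0]
    - [-0.035,0.15,0,0,0,0]

```text
clock: 4.88
tcp_pos: [0.5937, 0.1143, 0.1987]
orientation: [0.062, -3.14, 0.001]
contact_force: [-0.4, -0.2, -2.5]
grip_width: 0.0577
gripper_force: 57.0
```

```bash
python3 -c "
from h import *
to(.597,.117,.13)
p=r.grab_frame('side');save(p,'side3')
for q in r.landmark_of(p,'blue_disc_center')[:4]: print(q['conf'],q['point'],atz(p,q['point'],.206))
print(proj(p,[.597,.117,.206]),proj(p,[.597,.117,.218]),proj(p,[.597,.117,.194]),cyl(p,[.597,.117,.206]))
x,y=proj(p,[.597,.117,.17]).astype(int);print(x,y)
a=p['pixels'][y-110:y+90,x-130:x+130][...,::-1].copy()
cv2.imwrite('pics/b.png',cv2.resize(a,(780,600)))"
```

```text
tcp [0.5937 0.1143 0.1987] t 4.875 F [-0.4 -0.2 -2.5] w 0.0577 move [-0.014  0.011  0.275] [-0.001 -0.     0.002]
0.73 [360.2, 283.4] [0.34792609 0.09448544 0.206     ]
0.72 [205.6, 180.6] [0.59210268 0.11129205 0.206     ]
0.63 [412.7, 260.3] [0.33175975 0.02975328 0.206     ]
[199.38805429 180.75358818] [198.0502932  172.98140078] [200.69425902 188.34243799] [199.20663789 181.05369309]
203 202
```

View pics/b.png

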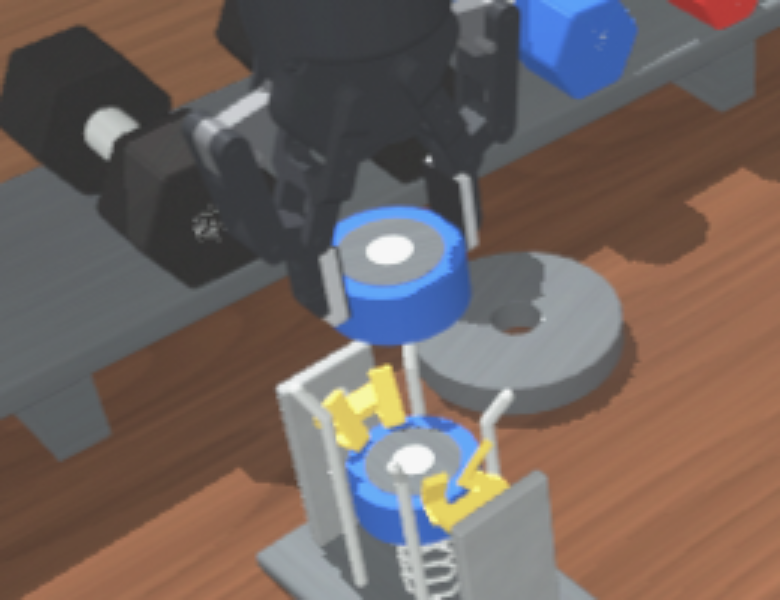

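```bash
python3 -c "
from h import *
p=r.grab_frame('side')
m=mask(p,(175,155,232,208),[100,90,60],[125,255,255])
print(atz(p,(202.7,175.3),.217),fitcyl(p,m,.205))
print('hold',atz(p,(73+412/3,92+461/3),.095))"
```

```text
[0.59064832 0.11489771 0.217     ] [0.58986738 0.11206895]
hold [0.59559868 0.11813417 0.095     ]
```

Emit:
apply_moves:
  rows:
    - [-0.02,0.012,0,0,0,0.002]
    - [-0.02,0.012,0.08,0,0,0.002]
    - [-0.02,0.012,0.16,0,0,0.002]
    - [-0.02,0.012,0.22,0,0,0.002]
    - [-0.02,0.012,0.22,0,0,0.002]

```text
clock: 5.65
tcp_pos: [0.5985, 0.1181, 0.1426]
orientation: [0.057, -3.139, 0.001]
contact_force: [-0.0, 0.8, -2.1]
grip_width: 0.0577
gripper_force: 56.9
```

```bash
python3 -c "
from h import *
to(.598,.117,.108)
p=r.grab_frame('side');save(p,'side4')
a=p['pixels'][140:290,110:310][...,::-1].copy()
cv2.imwrite('pics/d.png',cv2.resize(a,(800,600)))"
```

```text
tcp [0.5985 0.1181 0.1426] t 5.65 F [-0.   0.8 -2.1] w 0.0577 move [ 0.002 -0.004  0.139] [-0.    -0.001 -0.   ]
```

View pics/d.png

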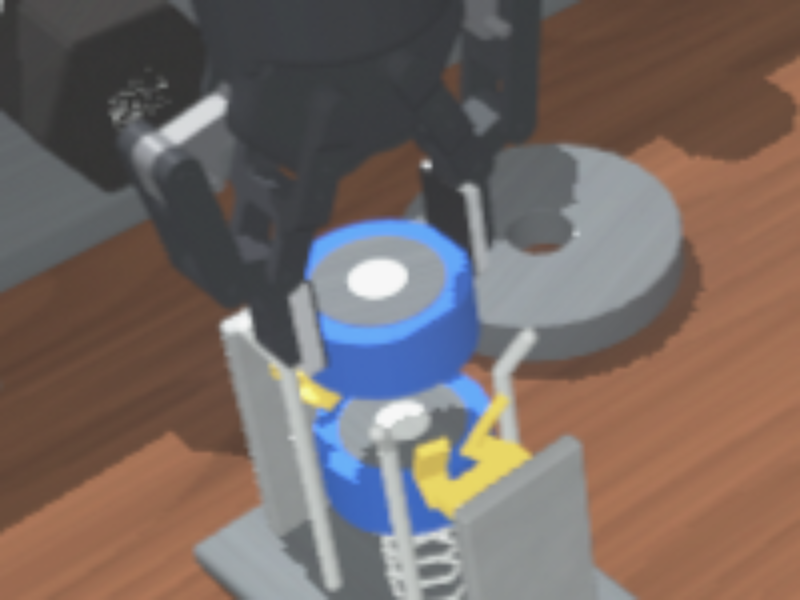

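The disc sits at the rod flares, its hub at (204.5,209.5) in the full picture. Checking the remaining offset.

```bash
python3 -c "
from h import *
p=r.grab_frame('side')
print(atz(p,(204.5,209.5),.161),fitcyl(p,mask(p,(180,190,235,239),[100,90,60],[125,255,255]),.149),atz(p,(110+402/4,140+421/4),.095))"
```

```text
[0.59482709 0.11799518 0.161     ] [0.59312091 0.11635843] [0.59609156 0.11749699 0.095     ]
```

Emit:
apply_moves:
  rows:
    - [-0.006,0,0.04,0,0,0]
    - [-0.006,0,0.08,0,0,0]
    - [-0.006,0,0.11,0,0,0]
    - [-0.006,0,0.13,0,0,0]
    - [-0.006,0,0.13,0,0,0]

```text
clock: 6.38
tcp_pos: [0.5998, 0.118, 0.1107]
orientation: [0.058, -3.139, 0.001]
contact_force: [-2.7, -0.7, -2.8]
grip_width: 0.0582
gripper_force: 57.2
```

Emit:
apply_moves:
  rows:
    - [0.006,0,0.01,0,0,0]
    - [0.006,0,0.015,0,0,0]
    - [0.006,0,0.015,0,0,0]

```text
clock: 6.75
tcp_pos: [0.6002, 0.118, 0.1085]
orientation: [-0.057, 3.139, 0.0]
contact_force: [-0.9, -0.9, 4.3]
grip_width: 0.0584
gripper_force: 57.8
```

Emit:
apply_moves:
  rows:
    - [0,0,0.008,0,0,0]
    - [0,0,0.015,0,0,0]
    - [0,0,0.015,0,0,0]

```text
clock: 7.12
tcp_pos: [0.6014, 0.118, 0.1053]
orientation: [-0.057, 3.136, 0.0]
contact_force: [1.3, -3.2, 6.2]
grip_width: 0.0581
gripper_force: 58.0
```

The disc is seated on the catch slopes. Releasing, then rising.

Emit:
apply_moves:
  rows:
    - [0,0,0,0,0,0]
    - [0,0,0,0,0,0]
    - [0,0,0,0,0,0]
    - [0,0,-0.15,0,0,0]
    - [0,0,-0.3,0,0,0]
  claw: 1

```text
clock: 7.75
tcp_pos: [0.5987, 0.1185, 0.1791]
orientation: [0.058, -3.14, 0.001]
contact_force: [0.8, 0.0, 0.5]
grip_width: 0.0849
gripper_force: 0.0
```

Emit:
apply_moves:
  rows:
    - [0,0,0,0,0,0]
    - [0,0,0,0,0,0]
    - [0,0,0,0,0,0]
    - [0,0,0,0,0,0]
    - [0,0,0,0,0,0]
  claw: 0

```text
clock: 8.38
tcp_pos: [0.5989, 0.1184, 0.1782]
orientation: [0.058, -3.14, 0.0]
contact_force: [0.8, -0.7, 0.0]
grip_width: 0.0001
gripper_force: 0.0
```

```bash
python3 -c "
from h import *
to(.5975,.1172,.125)
p=r.grab_frame('side');save(p,'side5')
a=p['pixels'][140:290,110:310][...,::-1].copy()
cv2.imwrite('pics/e.png',cv2.resize(a,(800,600)))"
```

```text
tcp [0.5989 0.1184 0.1782] t 8.375 F [ 0.8 -0.7  0. ] w 0.0001 move [ 0.005 -0.004  0.213] [-0.    -0.001  0.   ]
```

View pics/e.png

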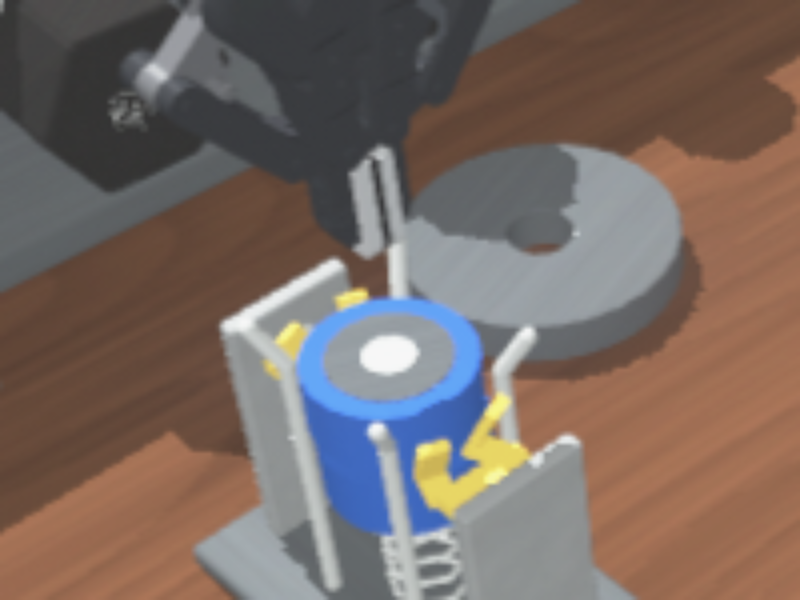

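The disc lies flat in the mouth between the rods (hub at (388,355) in the crop) and the shut fingers are above it. Pressing now.

Emit:
apply_moves:
  rows:
    - [0.005,-0.004,0.1,0,0,0]
    - [0.005,-0.004,0.18,0,0,0]
    - [0.005,-0.004,0.22,0,0,0]
    - [0.005,-0.004,0.25,0,0,0]
    - [0.005,-0.004,0.27,0,0,0]

```text
clock: 9.05
tcp_pos: [0.5985, 0.1174, 0.1119]
orientation: [-0.058, 3.14, 0.001]
contact_force: [-1.5, -0.2, 5.9]
grip_width: -0.0
gripper_force: 2.9
```

Emit:
apply_moves:
  rows:
    - [0,0,0.02,0,0,0]
    - [0,0,0.04,0,0,0]
    - [0,0,0.06,0,0,0]
    - [0,0,0.08,0,0,0]
    - [0,0,0.08,0,0,0]

```text
clock: 9.68
tcp_pos: [0.5985, 0.1174, 0.0919]
orientation: [-0.058, 3.14, 0.001]
contact_force: [-0.5, -0.7, 4.8]
grip_width: -0.0
gripper_force: 2.7
```

Emit:
apply_moves:
  rows:
    - [0,0,0.01,0,0,0]
    - [0,0,0.015,0,0,0]
    - [0,0,0.015,0,0,0]
    - [0,0,0.015,0,0,0]

```text
clock: 10.18
tcp_pos: [0.5985, 0.1174, 0.0885]
orientation: [-0.058, 3.14, 0.001]
contact_force: [-1.8, -0.3, 5.6]
grip_width: 0.0002
gripper_force: 3.0
```

Emit:
apply_moves:
  rows:
    - [0,0,-0.04,0,0,0]
    - [0,0,-0.2,0,0,0]
    - [0,0,-0.4,0,0,0]
    - [0,0,-0.5,0,0,0]
    - [0,0,-0.5,0,0,0]

```text
clock: 10.8
tcp_pos: [0.5992, 0.1176, 0.2152]
orientation: [-0.058, 3.137, 0.002]
contact_force: [0.1, -0.2, -0.8]
grip_width: -0.0
gripper_force: 0.0
```

```bash
python3 -c "
from h import *
to(.5975,.1172,.125)
p=r.grab_frame('side');save(p,'side6')
a=p['pixels'][170:320,110:310][...,::-1].copy()
cv2.imwrite('pics/f.png',cv2.resize(a,(800,600)))"
```

```text
tcp [0.5992 0.1176 0.2152] t 10.8 F [ 0.1 -0.2 -0.8] w -0.0 move [ 0.008 -0.002  0.361] [0.001 0.003 0.   ]
```

View pics/f.png

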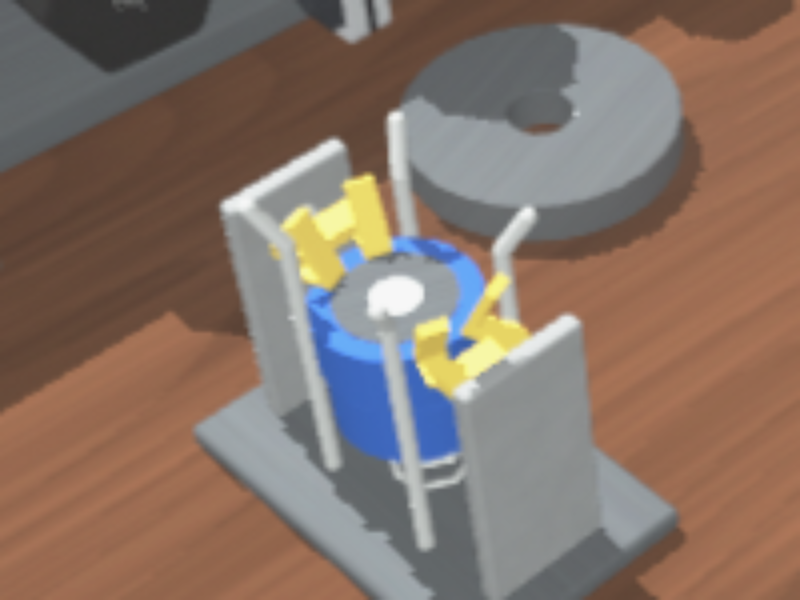

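Both catches are back over the disc, the pile has sunk, and the gripper is clear.

```bash
python3 -c "
from bench import r
print(r.hand_in())"
```

```text
the job is handed in; nothing more can be done
None
```

I pressed the blue disc into the holder, and the last picture shows it flat under both catches. The gripper was clear and the orange disc was never touched. I handed the job in at about 11 s, and hand-in returned no verdict.

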